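# Weigh out a batch of cartons and rack the rest

## Robot

A 6-joint arm with a two-finger parallel gripper is mounted at the origin on a cart in front of the work surface, level with it; the furniture and walls round the work are solid. World frame = base frame: x ahead of the robot, y to its left, z up, the work surface at z = 0. Lengths are in m, angles in rad, forces in N, time in s.
With the tool pointing down it reaches from about 0.275 to 0.875 m from the base axis. Payload 12.5 kg.
Tool frame: the origin (TCP) lies at the very end of the fingers, on their centre line; the grasp point (between the pads) lies 19 mm behind it; z points along the fingers, y is the line along which they close (so a half turn about z gives the same grasp; the last joint's range is limited). The gripper opens to 85 mm and grips with 20 to 120 N. Pads are 22 mm wide; open, the fingers measure 114 mm over their backs; the gripper's body (76 mm by 85 mm) begins 54 mm behind the grasp point. The pads swing forward as they close: fully open they stand 13 mm farther back than shut.
Start: joints at [1.178, 0.351, 1.652, -0, 1.139, -0.085], TCP at [0.167, 0.524, 0.231] pointing down, gripper open.
Joint ranges: [-2.75, 2.75], [-0.79, 2.1], [0.01, 2.65], [-1.57, 4.71], [0.07, 3.14], [-2.87, 2.87]. Speed limits (rad/s): [2.22, 2.22, 2.79, 3.14, 3.14, 3.14].

## Interface

Orientations are given as a 3x3 rotation matrix whose columns are the frame's x, y, z axes.
In Python, from cell import robot, optics gives the robot as it stands.
- The arm moves only by the tool send_rows, never from a script. Its argument "steps" is one flat list of numbers, 6 for each row, row after row: the shift along the world's x, y, z in m, then the turn, a rotation vector about the world's x, y, z in rad. A call has 1 to 10 rows; each row is the pose to reach, as a shift and turn from the pose commanded when the call began; what a row does not reach only later rows make up. A row lasts 1/12 s, in which the tool goes at most 41.7 mm and 7.16 degrees, less where a joint would pass 70% of its speed; a pose out of reach is approached as far as the arm can. A call with a gripper value outside its range is refused whole. "claw" is the opening, from -1 (shut) to 1 (fully open), set as the call begins (left out, the last holds). The fingers move at their own pace and stop on an object; "grip_force" is the grip in N (left out, the last holds). Time passes only in rows, so rows that repeat a pose let the fingers close. It gives the time, the measured TCP pose, the force, the opening and the grip force at its end, in the units of the state.
- robot.get_state(): the state, without advancing time (a new reading comes with each control period).
- optics.camera(name): name is "side" or "top" or "wrist"; returns a dict with "color" (420x560x3 uint8, blue, green, red), "vfov" (degrees; the focal length in pixels is half the picture's height over the tangent of half this angle, whatever the lens; pixels are square), "cx", "cy" (the principal point, pixels), "xyz" and "attitude" of the camera in the world. Camera axes: x right, y down, z forward; pixel columns grow to the right and rows downward; lengths in m; the calibration is good to about 2 mm. A picture is of the moment at which its call begins. There is no depth.
- robot.sign_off(): hands the job in; it is judged then, once.
The state is a dict: "t": time; "qpos": joint angles; "dq": joint speeds; "joint_torque": joint torques, N m; "eef_pos": TCP position; "eef_rot": TCP orientation; "contact_force": force on the tool from outside, world axes, zero at the start; "wrist_torque": the same for the moment, N m; "gripper_width": finger opening in m; "gripper_force": force on a finger pad.
Only numpy, scipy, OpenCV 4.12 (cv2) and the standard library are available. Lean on these libraries where they do the work, as an engineer would, in place of code of your own. Each camera call takes 0.05 s, during which the arm holds its last target. There are 200 camera calls.

## Task

Make up a batch on the kitchen scale: lift the small white cartons one after another from the worktop over the lip of the scale's tray and leave them in it until the pointer rests between the two long thick marks on the dial. Only then lift every carton that is left over the rail of the wooden rack and let it down behind it, on the rack's floor. Leave the measuring jug where it is.

Things in the scene. Friction and masses are not known exactly. Their poses are not given: they have to be found in the camera images.
- scale_pointer (a joint): black pointer on the round dial at the front of the scale: angle in rad, 0 straight up the dial with the tray empty, growing clockwise as seen from the front, 7.85 rad per kg on the tray. The two long thick black marks on the dial stand at 2.80 and 4.20. Anything that pushes on the tray moves it; it settles in under 1 s
- scale: white spring kitchen scale that stands firm; origin under the middle of its tray, x from the dial to the back, z up. The tilted dial reaches 185 mm from the origin towards -x and 120 mm above the worktop
- tray_floor (a point): middle of the floor of the scale's steel tray when empty, 80 mm above the worktop; axes as the scale's. Inside, the tray is 200 mm (x) by 170 mm (y), with an upright lip 4 mm thick that rises 42 mm above its floor all round. Loaded, the tray sinks 24.5 mm per kg (at most 21 mm); this point stays
- rack_floor (a point): middle of the floor of the low wooden rack (fixed), 12 mm above the worktop. z up, x to the back of the rack, y along it. Inside it is 100 mm (x) by 340 mm (y); at the front (-x) two steel rails 8 mm thick, the upper one's top 39 mm above this floor; back and end boards 10 mm thick, 43 mm above this floor
- jug: white measuring jug, 120 x 169 mm with its handle, 135 mm tall, loose to the left of the scale; origin under its middle
- carton_1_mid (a point): the middle of carton_1: x along its 38 mm side, y along its 57 mm side, z along its 84 mm side
- carton_2_mid (a point): the middle of carton_2: x along its 38 mm side, y along its 57 mm side, z along its 84 mm side
- carton_3_mid (a point): the middle of carton_3: x along its 38 mm side, y along its 57 mm side, z along its 84 mm side
- carton_4_mid (a point): the middle of carton_4: x along its 38 mm side, y along its 57 mm side, z along its 84 mm side
- carton_5_mid (a point): the middle of carton_5: x along its 38 mm side, y along its 57 mm side, z along its 84 mm side
- carton_6_mid (a point): the middle of carton_6: x along its 38 mm side, y along its 57 mm side, z along its 84 mm side
- carton_7_mid (a point): the middle of carton_7: x along its 38 mm side, y along its 57 mm side, z along its 84 mm side
- carton_1: a printed white card carton, a closed rigid box 38 x 57 mm in plan and 84 mm tall when standing; origin in the middle of its underside. It weighs about 75 to 155 g, not to be seen from outside; may be absent
- carton_2: a printed white card carton, a closed rigid box 38 x 57 mm in plan and 84 mm tall when standing; origin in the middle of its underside. It weighs about 75 to 155 g, not to be seen from outside; may be absent
- carton_3: a printed white card carton, a closed rigid box 38 x 57 mm in plan and 84 mm tall when standing; origin in the middle of its underside. It weighs about 75 to 155 g, not to be seen from outside; may be absent
- carton_4: a printed white card carton, a closed rigid box 38 x 57 mm in plan and 84 mm tall when standing; origin in the middle of its underside. It weighs about 75 to 155 g, not to be seen from outside; may be absent
- carton_5: a printed white card carton, a closed rigid box 38 x 57 mm in plan and 84 mm tall when standing; origin in the middle of its underside. It weighs about 75 to 155 g, not to be seen from outside; may be absent
- carton_6: a printed white card carton, a closed rigid box 38 x 57 mm in plan and 84 mm tall when standing; origin in the middle of its underside. It weighs about 75 to 155 g, not to be seen from outside; may be absent
- carton_7: a printed white card carton, a closed rigid box 38 x 57 mm in plan and 84 mm tall when standing; origin in the middle of its underside. It weighs about 75 to 155 g, not to be seen from outside; may be absent

How it is judged:
By the outcome, as a careful person would: the job done as asked, in the order asked, and still so for the second after the job is handed in, with the robot touching nothing.
Of carton_1, carton_2, carton_3, carton_4, carton_5, carton_6, carton_7 only 6 to 7 are there at a start; the rules pass over those that are not, and their reading is None.
At some moment in a run one of carton_1, carton_2, carton_3, carton_4, carton_5, carton_6, carton_7 may be knocked a few centimetres aside while the robot is not near it.
Once in a run the grip may slacken for a moment while it holds something.
It also fails if it takes over 208 s, if anything falls off the work surface, if the arm or the gripper's body presses on something with over 40 N, if the wrist force passes 120 N, or if a joint passes its speed limit or range.

## Working session

There is one attempt and no reset: what is moved stays moved. The work goes in short steps, Python scripts to look and compute and a tool call to move; the robot and the scene stay as the last step left them, time stands still between calls to the robot, and variables do not carry over. Pictures are saved under pics/ and viewed, at most 14 in all, crops included, and the job is handed in when it is done.

Besides the shell and the picture viewer there is one more tool, called after ">>>" as name(argument=value, ...) on one line, values as JSON. send_rows: Moves the arm, as the interface text tells. Its arguments: {"type":"object","properties":{"steps":{"type":"array"},"claw":{"type":"number"},"grip_force":{"type":"number"}},"required":["steps"]}

```bash
ls; mkdir -p pics
python3 - <<'E'
from cell import robot, optics
import cv2
for n in ("top","side"):
    c=optics.camera(n); cv2.imwrite(f"pics/{n}0.png",c["color"])
    print(n,c["vfov"],c["cx"],c["cy"],c["xyz"],c["attitude"], [k for k in c])
print(robot.get_state())
E
```

```text
pics
top 53.248453058703674 282.47111597956626 206.43655760293774 [0.44224345 0.13908372 1.19515443] [[ 0.01708446 -0.99739634  0.07006184]
 [-0.99985332 -0.01695802  0.00239901]
 [-0.00120466 -0.07009255 -0.99753977]] ['color', 'vfov', 'cx', 'cy', 'xyz', 'attitude']
side 43.02068025569535 277.1668697604862 209.87127921005805 [-0.16817124  1.33159379  1.35986138] [[-0.86551375 -0.34991382  0.35839401]
 [-0.50080791  0.59198026 -0.63146719]
 [ 0.00879692 -0.72603009 -0.68760666]] ['color', 'vfov', 'cx', 'cy', 'xyz', 'attitude']
{'t': 0.1, 'qpos': array([ 1.17841120e+00,  3.51164003e-01,  1.65238548e+00,  2.50748740e-05,
        1.13905613e+00, -8.45829769e-02]), 'dq': array([ 0.00103801, -0.00183581, -0.00061534, -0.00180862,  0.00185118,
       -0.0002999 ]), 'joint_torque': array([ 2.05237025e-04, -5.06838799e+01, -2.91873622e+01, -1.03385912e-04,
        2.63218979e-03, -2.74049643e-05]), 'eef_pos': array([0.16647725, 0.5238871 , 0.23081265]), 'eef_rot': array([[-9.52998538e-01,  3.02974619e-01, -4.08393969e-04],
       [ 3.02974875e-01,  9.52998093e-01, -9.27270032e-04],
       [ 1.08259388e-04, -1.00742010e-03, -9.99999487e-01]]), 'contact_force': array([-1.08776701, -0.66778886,  0.38874356]), 'wrist_torque': array([-0.04673949,  0.08087321,  0.03070959]), 'gripper_force': 0.0, 'gripper_width': 0.08552722353833789}
```

View pics/top0.png

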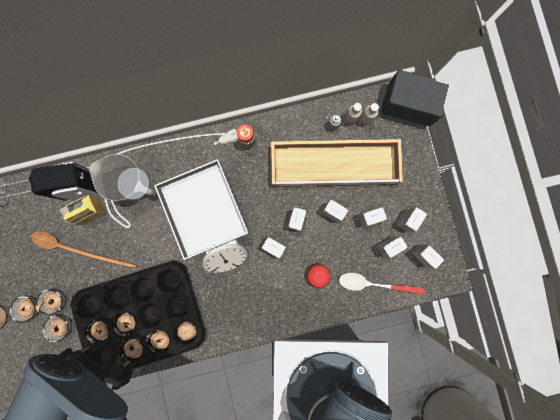

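View pics/side0.png

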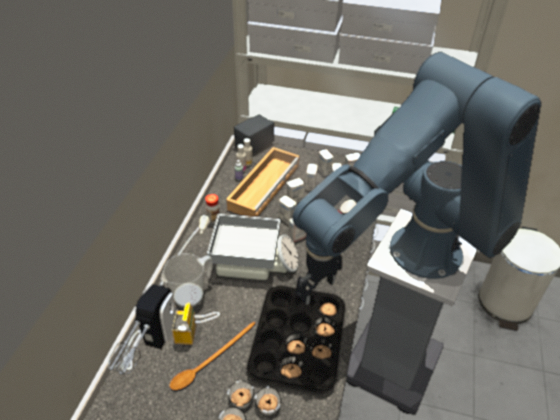

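The top view shows seven standing cartons at about (274,246), (297,219), (336,210), (374,216), (395,246), (414,219) and (429,257). The tray is centred near (200,210), the dial near (224,258), the rack near (336,162) and the jug near (130,185).

```bash
cat > h.py <<'E'
import numpy as np, cv2
from cell import robot, optics
def K(c):
    f=c["color"].shape[0]/2/np.tan(np.radians(c["vfov"])/2); return f,c["cx"],c["cy"]
def pix2w(c,uv,z):
    f,cx,cy=K(c); uv=np.atleast_2d(np.asarray(uv,float))
    d=np.c_[(uv[:,0]-cx)/f,(uv[:,1]-cy)/f,np.ones(len(uv))]@np.array(c["attitude"]).T
    p=np.array(c["xyz"]); return p+d*((z-p[2])/d[:,2])[:,None]
def w2pix(c,P):
    f,cx,cy=K(c); q=(np.atleast_2d(P)-c["xyz"])@np.array(c["attitude"])
    return np.c_[f*q[:,0]/q[:,2]+cx,f*q[:,1]/q[:,2]+cy]
E
python3 - <<'E'
from h import *
im=cv2.imread("pics/top0.png")
a=cv2.resize(im[190:280,255:450],None,fx=4,fy=4,interpolation=cv2.INTER_CUBIC)
b=cv2.resize(im[150:280,145:255],None,fx=2,fy=2,interpolation=cv2.INTER_CUBIC)
o=np.zeros((620-20,800,3),np.uint8); o[:360,:780]=a
b=cv2.resize(im[155:277,145:255],None,fx=1.9,fy=1.9);o[362:362+b.shape[0],:b.shape[1]]=b
b=cv2.resize(im[132:192,262:410],None,fx=3.5,fy=3.5);o[365:365+b.shape[0],260:260+b.shape[1]]=b
cv2.imwrite("pics/crop0.png",o)
g=im.min(2)
for t in (150,185,215):
    n,l,s,ce=cv2.connectedComponentsWithStats((g>t).astype(np.uint8))
    print(t)
    for i in range(1,n):
        if 80<s[i,4]<900 and 250<ce[i][0]<450 and 190<ce[i][1]<280:
            r=cv2.minAreaRect(np.argwhere(l==i)[:,::-1].astype(np.float32)); print(s[i,4],np.round(r[0],1),np.round(r[1],1),round(r[2]))
E
```

```text
150
270 [336.  209.7] [20.9 13. ] 32
274 [297.  218.3] [13.  20.9] 16
272 [374.9 216.1] [13.3 20.6] 72
272 [416.1 218.7] [13.3 20.6] 32
277 [273.4 247.2] [20.9 13.2] 30
275 [395.2 246.9] [13.4 20.8] 59
282 [432. 257.] [21.2 12.7] 45
185
255 [335.9 209.6] [20.4 12.5] 31
257 [296.9 218.3] [12.7 20.5] 15
257 [374.7 216.1] [12.6 20.2] 72
256 [416.  218.8] [12.9 20.2] 31
259 [395.3 246.8] [12.7 20.6] 59
258 [273.4 247.2] [20.7 12.7] 30
256 [432.  256.5] [20.5 12. ] 45
215
234 [335.9 209.6] [20. 12.] 32
234 [297.1 218.3] [12.4 20.1] 16
236 [374.8 215.9] [12.3 19.9] 72
230 [416.  218.7] [11.9 20. ] 34
240 [273.3 247.2] [20.1 12.5] 30
236 [395.1 247. ] [12.7 20.1] 59
237 [431.8 256.8] [20.5 11.3] 45
```

View pics/crop0.png

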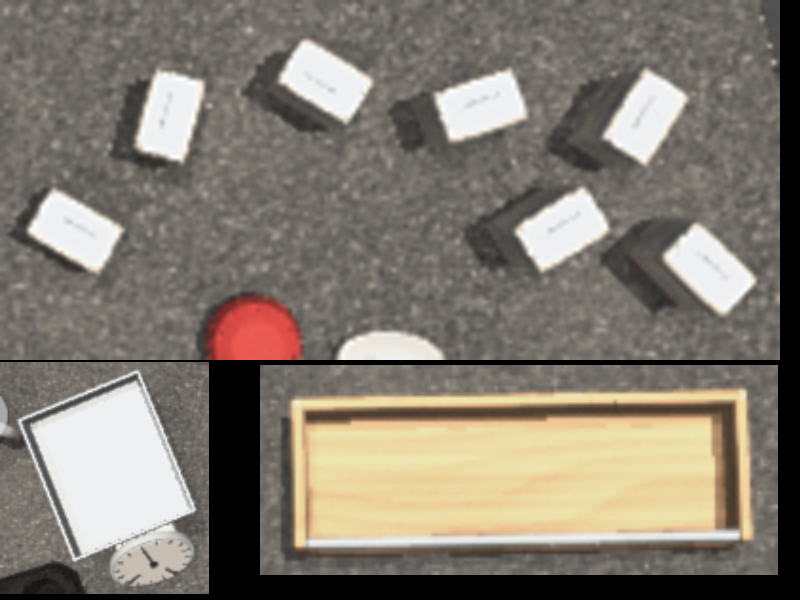

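The crop shows clean white top faces on all seven cartons, all standing. The tray's lip corners and the rack's outline are clear, and the pointer points up the dial.

```bash
cat >> h.py <<'E'
def cartons(c, box, z=0.084):
    """top faces in pixel box (u0,v0,u1,v1): world x,y, yaw of the 38 mm side"""
    g=c["color"].min(2); out=[]
    n,l,s,ce=cv2.connectedComponentsWithStats((g>170).astype(np.uint8))
    for i in range(1,n):
        if 150<s[i,4]<450 and box[0]<ce[i][0]<box[2] and box[1]<ce[i][1]<box[3]:
            uv=np.argwhere(l==i)[:,::-1].astype(float)
            w=pix2w(c,uv,z)[:,:2]
            r=cv2.minAreaRect((w*1000).astype(np.float32)); a=r[2]
            if r[1][0]>r[1][1]: a+=90
            out.append((*np.array(r[0])/1000,((a+90)%180)-90,*np.round(r[1],0)))
    return sorted(out,key=lambda o:-o[1])
def show(L):
    for o in L: print("x %.3f y %.3f yaw38 %.0f  size %.0f %.0f  r %.3f"%(*o,np.hypot(o[0],o[1])))
E
python3 - <<'E'
from h import *
c=optics.camera("top"); c0=c
show(cartons(c,(250,190,450,280)))
T=pix2w(c,[(155.5,185.5),(218.7,160.3),(247,233),(184.5,259.2)],.122)[:,:2]
R=pix2w(c,[(271.1,142),(400.6,139.1),(402.6,182),(271.4,184)],.055)[:,:2]
for P in (T,R):
    print(P.round(3).tolist(),"c",P.mean(0).round(3),np.linalg.norm(P-np.roll(P,-1,0),axis=1).round(3))
    d=np.roll(P,-1,0)-P; print(np.degrees(np.arctan2(d[:,1],d[:,0])).round(1))
E
```

```text
x 0.412 y 0.164 yaw38 -29  size 55 34  r 0.443
x 0.489 y 0.103 yaw38 75  size 34 54  r 0.500
x 0.514 y -0.000 yaw38 -30  size 54 34  r 0.514
x 0.499 y -0.104 yaw38 19  size 34 55  r 0.510
x 0.419 y -0.158 yaw38 32  size 34 55  r 0.447
x 0.494 y -0.213 yaw38 57  size 34 54  r 0.538
x 0.394 y -0.254 yaw38 -45  size 53 34  r 0.469
[[0.566, 0.47], [0.635, 0.309], [0.448, 0.231], [0.379, 0.389]] c [0.507 0.35 ] [0.175 0.202 0.172 0.204]
[ -67.  -157.4  113.7   23.4]
[[0.7, 0.176], [0.714, -0.181], [0.595, -0.186], [0.583, 0.173]] c [ 0.648 -0.004] [0.357 0.119 0.359 0.117]
[ -87.7 -177.5   91.8    1.5]
```

>>> send_rows(steps=[0.12, -0.18, 0.01, 0, 0, -0.88, 0.12, -0.18, 0.01, 0, 0, -0.88, 0.12, -0.18, 0.01, 0, 0, -0.88, 0.12, -0.18, 0.01, 0, 0, -0.88, 0.12, -0.18, 0.01, 0, 0, -0.88, 0.12, -0.18, 0.01, 0, 0, -0.88, 0.12, -0.18, 0.01, 0, 0, -0.88, 0.12, -0.18, 0.01, 0, 0, -0.88, 0.12, -0.18, 0.01, 0, 0, -0.88], claw=0.6, grip_force=60)

```text
t: 0.9
eef_pos: [0.2866, 0.3441, 0.2412]
eef_rot: [[-0.377, 0.926, -0.0], [0.926, 0.377, -0.0], [-0.0, -0.0, -1.0]]
contact_force: [-0.0, -0.3, 0.6]
gripper_width: 0.0684
gripper_force: 0.0
```

>>> send_rows(steps=[0.126, -0.18, 0, 0, 0, -0.88, 0.126, -0.18, 0, 0, 0, -0.88, 0.126, -0.18, 0, 0, 0, -0.88, 0.126, -0.18, 0, 0, 0, -0.88, 0.126, -0.18, 0, 0, 0, -0.88, 0.126, -0.18, 0, 0, 0, -0.88, 0.126, -0.18, 0, 0, 0, -0.88, 0.126, -0.18, 0, 0, 0, -0.88, 0.126, -0.18, 0, 0, 0, -0.88])

```text
t: 1.65
eef_pos: [0.4124, 0.1646, 0.2411]
eef_rot: [[0.471, 0.882, -0.0], [0.882, -0.471, -0.0], [-0.0, -0.0, -1.0]]
contact_force: [0.6, -0.5, 0.9]
gripper_width: 0.0688
gripper_force: 0.0
```

```bash
cat >> h.py <<'E'
def st():
    s=robot.get_state(); R=s["eef_rot"]
    print("t %.2f pos %s yawY %.1f down %.3f w %.4f F %s gf %.0f"%(s["t"],s["eef_pos"].round(4),np.degrees(np.arctan2(R[1,1],R[0,1])),R[2,2],s["gripper_width"],s["contact_force"].round(1),s["gripper_force"])); return s
E
python3 - <<'E'
from h import *
s=st();print(s["qpos"].round(2))
c=optics.camera("wrist");cv2.imwrite("pics/w1.png",c["color"]); c=optics.camera("top");cv2.imwrite("pics/t1.png",c["color"]);show(cartons(c,(250,190,450,280)))
E
```

```text
t 1.65 pos [0.4124 0.1646 0.2411] yawY -28.1 down -1.000 w 0.0688 F [ 0.6 -0.5  0.9] gf 0
[0.27 0.14 1.9  0.   1.1  0.76]
x 0.497 y 0.101 yaw38 75  size 34 39  r 0.507
x 0.514 y -0.001 yaw38 -30  size 55 34  r 0.514
x 0.499 y -0.104 yaw38 19  size 34 55  r 0.510
x 0.419 y -0.158 yaw38 32  size 34 55  r 0.447
x 0.494 y -0.213 yaw38 58  size 35 55  r 0.538
x 0.393 y -0.255 yaw38 -45  size 55 34  r 0.469
```

View pics/w1.png

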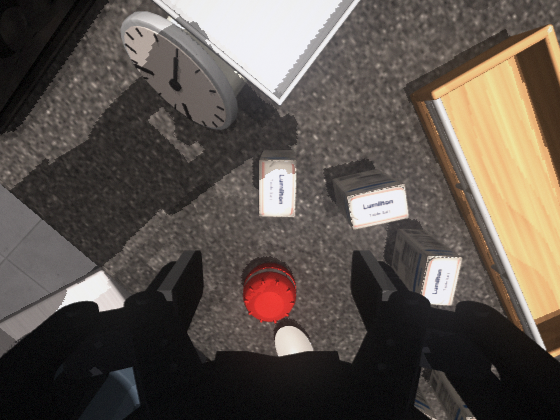

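The wrist view shows carton 1's top at about (279,188), the red ball at (270,292), and the dial at (178,70). I'll check the wrist calibration against the top-camera position by projection.

Run:
```python
from h import *
c=optics.camera("wrist"); print(c["xyz"],np.round(c["attitude"],3).tolist())
print(w2pix(c,[[.412,.164,.084],[.514,0,.084],[.489,.103,.084]]).round(0), pix2w(c,[(279,188),(379,207),(441,280)],.084).round(3))
```

```text
[0.44592587 0.22449086 0.3838959 ] [[0.882, -0.454, -0.128], [-0.472, -0.849, -0.239], [-0.0, 0.271, -0.963]]
[[275. 189.]
 [438. 281.]
 [376. 207.]] [[ 0.416  0.163  0.084]
 [ 0.492  0.101  0.084]
 [ 0.517 -0.001  0.084]]
```

>>> send_rows(steps=[0.001, 0, -0.04, 0, 0, -0.016, 0.001, 0, -0.08, 0, 0, -0.016, 0.001, 0, -0.12, 0, 0, -0.016, 0.001, 0, -0.15, 0, 0, -0.016, 0.001, 0, -0.175, 0, 0, -0.016, 0.001, 0, -0.19, 0, 0, -0.016, 0.001, 0, -0.199, 0, 0, -0.016, 0.001, 0, -0.199, 0, 0, -0.016])

```text
t: 2.47
eef_pos: [0.4127, 0.1643, 0.041]
eef_rot: [[0.488, 0.873, -0.002], [0.873, -0.488, -0.001], [-0.002, -0.002, -1.0]]
contact_force: [-0.2, -0.2, 0.3]
gripper_width: 0.0683
gripper_force: 0.0
```

>>> send_rows(steps=[0, 0, 0, 0, 0, 0, 0, 0, 0, 0, 0, 0, 0, 0, 0, 0, 0, 0, 0, 0, 0, 0, 0, 0, 0, 0, 0, 0, 0, 0, 0, 0, 0, 0, 0, 0], claw=-1)

```text
t: 2.97
eef_pos: [0.4142, 0.1644, 0.0434]
eef_rot: [[0.491, 0.871, 0.002], [0.871, -0.491, 0.001], [0.002, 0.001, -1.0]]
contact_force: [-1.7, 1.0, 8.3]
gripper_width: 0.0375
gripper_force: 59.8
```

>>> send_rows(steps=[0, 0, 0.02, 0, 0, 0, 0, 0, 0.05, 0, 0, 0, 0, 0, 0.09, 0, 0, 0, 0, 0, 0.13, 0, 0, 0, 0, 0, 0.17, 0, 0, 0, 0, 0, 0.199, 0, 0, 0, 0, 0, 0.199, 0, 0, 0])

```text
t: 3.55
eef_pos: [0.4158, 0.1648, 0.2474]
eef_rot: [[0.49, 0.871, 0.01], [0.871, -0.491, 0.003], [0.007, 0.007, -1.0]]
contact_force: [0.1, -0.5, -1.4]
gripper_width: 0.0378
gripper_force: 60.6
```

>>> send_rows(steps=[0.02, 0.035, 0, 0, 0, 0.12, 0.04, 0.07, 0, 0, 0, 0.24, 0.06, 0.105, 0, 0, 0, 0.36, 0.08, 0.14, 0, 0, 0, 0.48, 0.1, 0.18, 0, 0, 0, 0.6, 0.12, 0.215, 0, 0, 0, 0.72, 0.134, 0.24, 0, 0, 0, 0.84, 0.1395, 0.251, 0, 0, 0, 0.907, 0.1395, 0.251, 0, 0, 0, 0.907])

```text
t: 4.3
eef_pos: [0.5532, 0.4171, 0.2397]
eef_rot: [[-0.389, 0.921, -0.001], [0.921, 0.389, -0.0], [0.0, -0.001, -1.0]]
contact_force: [-0.9, 0.4, -1.0]
gripper_width: 0.0372
gripper_force: 60.6
```

>>> send_rows(steps=[0, 0, -0.03, 0, 0, 0, 0, 0, -0.06, 0, 0, 0, 0, 0, -0.085, 0, 0, 0, 0, 0, -0.103, 0, 0, 0, 0, 0, -0.113, 0, 0, 0, 0, 0, -0.118, 0, 0, 0, 0, 0, -0.122, 0, 0, 0, 0, 0, -0.122, 0, 0, 0])

```text
t: 4.97
eef_pos: [0.5533, 0.415, 0.1198]
eef_rot: [[-0.383, 0.924, 0.001], [0.924, 0.383, 0.0], [0.0, 0.001, -1.0]]
contact_force: [0.3, -0.1, 0.9]
gripper_width: 0.0377
gripper_force: 60.8
```

>>> send_rows(steps=[0, 0, 0, 0, 0, 0, 0, 0, 0, 0, 0, 0, 0, 0, 0, 0, 0, 0, 0, 0, 0, 0, 0, 0], claw=0.2)

```text
t: 5.3
eef_pos: [0.5533, 0.4153, 0.12]
eef_rot: [[-0.384, 0.923, 0.001], [0.923, 0.384, 0.001], [0.0, 0.001, -1.0]]
contact_force: [0.4, 0.6, 0.0]
gripper_width: 0.0517
gripper_force: 0.0
```

>>> send_rows(steps=[0, 0, 0.03, 0, 0, 0, 0, 0, 0.06, 0, 0, 0, 0, 0, 0.1, 0, 0, 0, 0, 0, 0.121, 0, 0, 0])

```text
t: 5.63
eef_pos: [0.5539, 0.4157, 0.2453]
eef_rot: [[-0.384, 0.923, 0.004], [0.923, 0.384, 0.003], [0.001, 0.005, -1.0]]
contact_force: [0.6, 0.6, 1.3]
gripper_width: 0.0512
gripper_force: 0.0
```

Run:
```python
from h import *
st(); c=optics.camera("top");show(cartons(c,(250,190,450,280)))
c=optics.camera("wrist");cv2.imwrite("pics/w2.png",c["color"])
```

```text
t 5.63 pos [0.5539 0.4157 0.2453] yawY 22.6 down -1.000 w 0.0512 F [0.6 0.6 1.3] gf 0
x 0.489 y 0.102 yaw38 75  size 34 55  r 0.500
x 0.514 y -0.001 yaw38 -30  size 55 34  r 0.514
x 0.499 y -0.104 yaw38 19  size 34 55  r 0.510
x 0.419 y -0.158 yaw38 32  size 34 55  r 0.447
x 0.494 y -0.213 yaw38 56  size 34 54  r 0.538
x 0.393 y -0.255 yaw38 -45  size 55 34  r 0.469
```

View pics/w2.png

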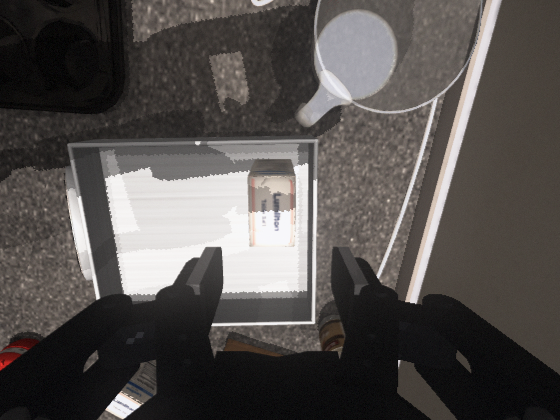

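The picture shows carton 1 standing in the tray's back-left corner, top at about (272,210), clear of the lip. The next carton is at (0.490, 0.102).

>>> send_rows(steps=[-0.008, -0.04, 0, 0, 0, 0.12, -0.016, -0.08, 0, 0, 0, 0.24, -0.024, -0.12, 0, 0, 0, 0.36, -0.032, -0.16, 0, 0, 0, 0.48, -0.04, -0.2, 0, 0, 0, 0.6, -0.048, -0.24, 0, 0, 0, 0.72, -0.056, -0.28, 0, 0, 0, 0.84, -0.063, -0.31, 0, 0, 0, 0.908, -0.063, -0.313, 0, 0, 0, 0.908], claw=0.6)

```text
t: 6.48
eef_pos: [0.4886, 0.0982, 0.2398]
eef_rot: [[-0.965, 0.263, -0.001], [0.263, 0.965, -0.001], [0.001, -0.001, -1.0]]
contact_force: [-0.2, 0.4, -0.4]
gripper_width: 0.0682
gripper_force: 0.0
```

>>> send_rows(steps=[0, 0, -0.04, 0, 0, 0, 0, 0, -0.08, 0, 0, 0, 0, 0, -0.12, 0, 0, 0, 0, 0, -0.15, 0, 0, 0, 0, 0, -0.175, 0, 0, 0, 0, 0, -0.19, 0, 0, 0, 0, 0, -0.198, 0, 0, 0, 0, 0, -0.198, 0, 0, 0])

```text
t: 7.15
eef_pos: [0.4891, 0.1022, 0.0407]
eef_rot: [[-0.964, 0.266, -0.003], [0.266, 0.964, -0.0], [0.003, -0.001, -1.0]]
contact_force: [-0.3, 0.2, -1.0]
gripper_width: 0.0683
gripper_force: 0.0
```

>>> send_rows(steps=[0, 0, 0, 0, 0, 0, 0, 0, 0, 0, 0, 0, 0, 0, 0, 0, 0, 0, 0, 0, 0, 0, 0, 0, 0, 0, 0, 0, 0, 0, 0, 0, 0, 0, 0, 0], claw=-1)

```text
t: 7.65
eef_pos: [0.4908, 0.1023, 0.0435]
eef_rot: [[-0.964, 0.266, 0.002], [0.266, 0.964, 0.0], [-0.002, 0.001, -1.0]]
contact_force: [-1.0, 0.3, 7.1]
gripper_width: 0.0377
gripper_force: 60.1
```

>>> send_rows(steps=[0, 0, 0.02, 0, 0, 0, 0, 0, 0.05, 0, 0, 0, 0, 0, 0.09, 0, 0, 0, 0, 0, 0.13, 0, 0, 0, 0, 0, 0.17, 0, 0, 0, 0, 0, 0.198, 0, 0, 0, 0, 0, 0.198, 0, 0, 0])

```text
t: 8.23
eef_pos: [0.4923, 0.1024, 0.2466]
eef_rot: [[-0.964, 0.266, 0.01], [0.266, 0.964, 0.001], [-0.009, 0.004, -1.0]]
contact_force: [0.8, -0.1, -0.8]
gripper_width: 0.0378
gripper_force: 60.4
```

>>> send_rows(steps=[0.012, 0.03, 0, 0, 0, -0.12, 0.024, 0.06, 0, 0, 0, -0.24, 0.037, 0.09, 0, 0, 0, -0.36, 0.049, 0.12, 0, 0, 0, -0.48, 0.061, 0.15, 0, 0, 0, -0.6, 0.073, 0.18, 0, 0, 0, -0.72, 0.085, 0.21, 0, 0, 0, -0.84, 0.096, 0.236, 0, 0, 0, -0.908, 0.096, 0.236, 0, 0, 0, -0.908])

```text
t: 8.98
eef_pos: [0.5864, 0.342, 0.2389]
eef_rot: [[-0.382, 0.924, -0.0], [0.924, 0.382, 0.001], [0.001, -0.0, -1.0]]
contact_force: [0.6, 0.3, -1.3]
gripper_width: 0.0376
gripper_force: 60.8
```

>>> send_rows(steps=[0, 0, -0.03, 0, 0, 0, 0, 0, -0.06, 0, 0, 0, 0, 0, -0.085, 0, 0, 0, 0, 0, -0.103, 0, 0, 0, 0, 0, -0.115, 0, 0, 0, 0, 0, -0.12, 0, 0, 0, 0, 0, -0.124, 0, 0, 0, 0, 0, -0.124, 0, 0, 0])

```text
t: 9.65
eef_pos: [0.5862, 0.338, 0.1165]
eef_rot: [[-0.384, 0.923, 0.0], [0.923, 0.384, -0.0], [-0.0, 0.0, -1.0]]
contact_force: [-1.1, -1.3, 0.5]
gripper_width: 0.0379
gripper_force: 61.0
```

>>> send_rows(steps=[0, 0, 0, 0, 0, 0, 0, 0, 0, 0, 0, 0, 0, 0, 0, 0, 0, 0, 0, 0, 0, 0, 0, 0], claw=0.2)

```text
t: 9.98
eef_pos: [0.5864, 0.3383, 0.117]
eef_rot: [[-0.384, 0.923, 0.001], [0.923, 0.384, 0.001], [0.0, 0.001, -1.0]]
contact_force: [0.3, -0.2, -0.5]
gripper_width: 0.0511
gripper_force: 0.0
```

>>> send_rows(steps=[0, 0, 0.03, 0, 0, 0, 0, 0, 0.06, 0, 0, 0, 0, 0, 0.1, 0, 0, 0, 0, 0, 0.124, 0, 0, 0])

```text
t: 10.32
eef_pos: [0.5868, 0.3385, 0.2447]
eef_rot: [[-0.384, 0.923, 0.004], [0.923, 0.384, 0.002], [0.0, 0.004, -1.0]]
contact_force: [0.6, -0.2, 0.8]
gripper_width: 0.0512
gripper_force: 0.0
```

Run:
```python
from h import *
st(); c=optics.camera("top");show(cartons(c,(250,190,450,280)))
```

```text
t 10.32 pos [0.5868 0.3385 0.2447] yawY 22.6 down -1.000 w 0.0512 F [ 0.6 -0.2  0.8] gf 0
x 0.514 y -0.000 yaw38 -30  size 55 34  r 0.514
x 0.499 y -0.104 yaw38 19  size 34 55  r 0.510
x 0.419 y -0.158 yaw38 32  size 34 55  r 0.447
x 0.494 y -0.213 yaw38 58  size 35 55  r 0.538
x 0.393 y -0.255 yaw38 -45  size 55 34  r 0.469
```

>>> send_rows(steps=[-0.008, -0.038, 0, 0, 0, -0.1, -0.016, -0.076, 0, 0, 0, -0.2, -0.024, -0.114, 0, 0, 0, -0.3, -0.032, -0.152, 0, 0, 0, -0.4, -0.04, -0.19, 0, 0, 0, -0.5, -0.048, -0.228, 0, 0, 0, -0.62, -0.056, -0.266, 0, 0, 0, -0.74, -0.063, -0.304, 0, 0, 0, -0.84, -0.069, -0.33, 0, 0, 0, -0.925, -0.071, -0.338, 0, 0, 0, -0.925], claw=0.6)

```text
t: 11.2
eef_pos: [0.5144, -0.0029, 0.2405]
eef_rot: [[0.513, 0.859, 0.0], [0.859, -0.513, -0.001], [-0.0, 0.001, -1.0]]
contact_force: [-0.2, 0.3, 0.3]
gripper_width: 0.0682
gripper_force: 0.0
```

>>> send_rows(steps=[0, 0, -0.04, 0, 0, 0, 0, 0, -0.08, 0, 0, 0, 0, 0, -0.12, 0, 0, 0, 0, 0, -0.15, 0, 0, 0, 0, 0, -0.175, 0, 0, 0, 0, 0, -0.19, 0, 0, 0, 0, 0, -0.198, 0, 0, 0, 0, 0, -0.198, 0, 0, 0])

```text
t: 11.87
eef_pos: [0.5145, 0.0006, 0.041]
eef_rot: [[0.505, 0.863, -0.002], [0.863, -0.505, 0.0], [-0.001, -0.002, -1.0]]
contact_force: [-0.7, 0.8, 0.9]
gripper_width: 0.0686
gripper_force: 0.0
```

>>> send_rows(steps=[0, 0, 0, 0, 0, 0, 0, 0, 0, 0, 0, 0, 0, 0, 0, 0, 0, 0, 0, 0, 0, 0, 0, 0, 0, 0, 0, 0, 0, 0, 0, 0, 0, 0, 0, 0], claw=-1)

```text
t: 12.37
eef_pos: [0.516, 0.0003, 0.0435]
eef_rot: [[0.506, 0.862, 0.002], [0.862, -0.506, -0.0], [0.001, 0.002, -1.0]]
contact_force: [-0.5, 1.7, 7.2]
gripper_width: 0.0374
gripper_force: 60.0
```

>>> send_rows(steps=[0, 0, 0.02, 0, 0, 0, 0, 0, 0.05, 0, 0, 0, 0, 0, 0.09, 0, 0, 0, 0, 0, 0.13, 0, 0, 0, 0, 0, 0.17, 0, 0, 0, 0, 0, 0.198, 0, 0, 0, 0, 0, 0.198, 0, 0, 0])

```text
t: 12.95
eef_pos: [0.5173, -0.0, 0.2467]
eef_rot: [[0.506, 0.862, 0.01], [0.862, -0.506, -0.001], [0.004, 0.009, -1.0]]
contact_force: [0.4, -0.4, -0.4]
gripper_width: 0.0375
gripper_force: 60.5
```

>>> send_rows(steps=[-0.002, 0.036, 0, 0, 0, 0.1, -0.005, 0.077, 0, 0, 0, 0.2, -0.007, 0.118, 0, 0, 0, 0.3, -0.01, 0.159, 0, 0, 0, 0.4, -0.012, 0.2, 0, 0, 0, 0.5, -0.015, 0.241, 0, 0, 0, 0.62, -0.018, 0.282, 0, 0, 0, 0.74, -0.021, 0.322, 0, 0, 0, 0.84, -0.023, 0.361, 0, 0, 0, 0.925, -0.0245, 0.389, 0, 0, 0, 0.925])

```text
t: 13.78
eef_pos: [0.4895, 0.392, 0.2397]
eef_rot: [[-0.39, 0.921, -0.0], [0.921, 0.39, 0.0], [0.0, -0.0, -1.0]]
contact_force: [0.0, 0.3, -1.0]
gripper_width: 0.0376
gripper_force: 60.6
```

>>> send_rows(steps=[0, 0, -0.03, 0, 0, 0, 0, 0, -0.06, 0, 0, 0, 0, 0, -0.085, 0, 0, 0, 0, 0, -0.103, 0, 0, 0, 0, 0, -0.116, 0, 0, 0, 0, 0, -0.122, 0, 0, 0, 0, 0, -0.126, 0, 0, 0, 0, 0, -0.126, 0, 0, 0])

```text
t: 14.45
eef_pos: [0.4907, 0.3891, 0.1144]
eef_rot: [[-0.384, 0.923, 0.0], [0.923, 0.384, 0.0], [0.0, 0.0, -1.0]]
contact_force: [0.1, 0.6, 0.6]
gripper_width: 0.0378
gripper_force: 60.8
```

>>> send_rows(steps=[0, 0, 0, 0, 0, 0, 0, 0, 0, 0, 0, 0, 0, 0, 0, 0, 0, 0, 0, 0, 0, 0, 0, 0], claw=0.2)

```text
t: 14.78
eef_pos: [0.4909, 0.3893, 0.115]
eef_rot: [[-0.384, 0.923, 0.001], [0.923, 0.384, 0.001], [0.0, 0.001, -1.0]]
contact_force: [0.0, 0.9, -0.3]
gripper_width: 0.0515
gripper_force: 0.0
```

>>> send_rows(steps=[0, 0, 0.03, 0, 0, 0, 0, 0, 0.06, 0, 0, 0, 0, 0, 0.1, 0, 0, 0, 0, 0, 0.126, 0, 0, 0])

```text
t: 15.12
eef_pos: [0.4911, 0.3895, 0.2442]
eef_rot: [[-0.384, 0.923, 0.003], [0.923, 0.384, 0.002], [0.001, 0.003, -1.0]]
contact_force: [0.2, -0.3, 0.6]
gripper_width: 0.0509
gripper_force: 0.0
```

>>> send_rows(steps=[0, -0.04, 0, 0, 0, 0, 0, -0.08, 0, 0, 0, 0, 0, -0.12, 0, 0, 0, 0, 0, -0.16, 0, 0, 0, 0, 0, -0.2, 0, 0, 0, 0, 0, -0.24, 0, 0, 0, 0, 0, -0.28, 0, 0, 0, 0, 0, -0.32, 0, 0, 0, 0, 0, -0.36, 0, 0, 0, 0, 0, -0.389, 0, 0, 0], claw=0.6)

```text
invalid input at $.steps: expected a multiple of 6 numbers
```

Run:
```python
from h import *
st(); c=optics.camera("top");show(cartons(c,(250,190,450,280)))
c2=optics.camera("wrist")
im=c["color"]; a=cv2.resize(im[235:280,195:255],None,fx=8,fy=8,interpolation=cv2.INTER_CUBIC)
b=cv2.resize(im[150:270,145:255],None,fx=2.5,fy=2.5,interpolation=cv2.INTER_CUBIC)
o=np.zeros((400,800,3),np.uint8);o[:360,:480]=a;o[:300,500:775]=b;cv2.imwrite("pics/d1.png",o)
```

```text
t 15.12 pos [0.4911 0.3895 0.2442] yawY 22.6 down -1.000 w 0.0509 F [ 0.2 -0.3  0.6] gf 0
x 0.499 y -0.104 yaw38 19  size 34 55  r 0.510
x 0.419 y -0.158 yaw38 32  size 34 55  r 0.447
x 0.494 y -0.213 yaw38 58  size 35 55  r 0.538
x 0.393 y -0.255 yaw38 -45  size 55 34  r 0.469
```

View pics/d1.png

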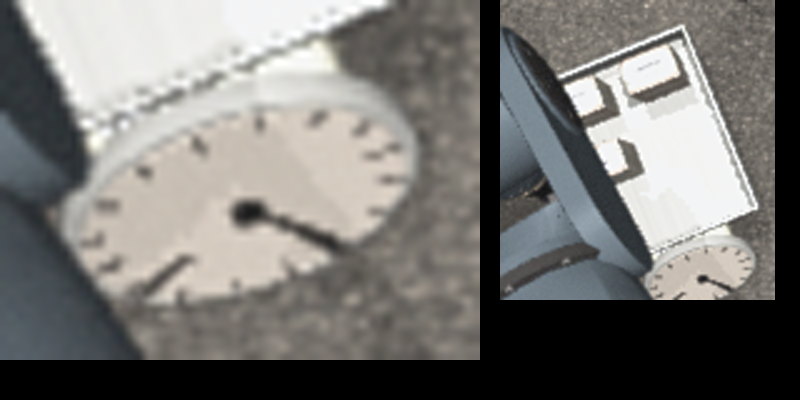

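The last move was refused because of a miscounted list, so the arm is still over the tray. The picture shows three cartons in the tray. The pointer (hub 248,212, tip 340,248 in the crop) is near the first thick mark. I'll move the arm away and unwarp the dial.

>>> send_rows(steps=[0, -0.04, 0, 0, 0, 0, 0, -0.08, 0, 0, 0, 0, 0, -0.12, 0, 0, 0, 0, 0, -0.16, 0, 0, 0, 0, 0, -0.2, 0, 0, 0, 0, 0, -0.24, 0, 0, 0, 0, 0, -0.28, 0, 0, 0, 0, 0, -0.32, 0, 0, 0, 0, 0, -0.36, 0, 0, 0, 0, 0, -0.389, 0, 0, 0, 0], claw=0.6)

```text
t: 16.05
eef_pos: [0.49, -0.0025, 0.24]
eef_rot: [[-0.383, 0.924, -0.0], [0.924, 0.383, -0.0], [-0.0, -0.0, -1.0]]
contact_force: [0.7, 0.1, -0.0]
gripper_width: 0.0684
gripper_force: 0.0
```

Run:
```python
from h import *
st(); c=optics.camera("top");cv2.imwrite("pics/t3.png",c["color"])
a0=cv2.imread("pics/top0.png")
Z=lambda im:cv2.resize(im[235:280,195:255],None,fx=6.5,fy=6.5,interpolation=cv2.INTER_CUBIC)
# dial unwarp: hub from picture, axes from geometry (yaw 23, tilt scan by view)
o=np.hstack([Z(a0),Z(c["color"])]);cv2.imwrite("pics/d2.png",o);print(o.shape)
```

```text
t 16.05 pos [ 0.49   -0.0025  0.24  ] yawY 22.5 down -1.000 w 0.0684 F [ 0.7  0.1 -0. ] gf 0
(292, 780, 3)
```

View pics/d2.png

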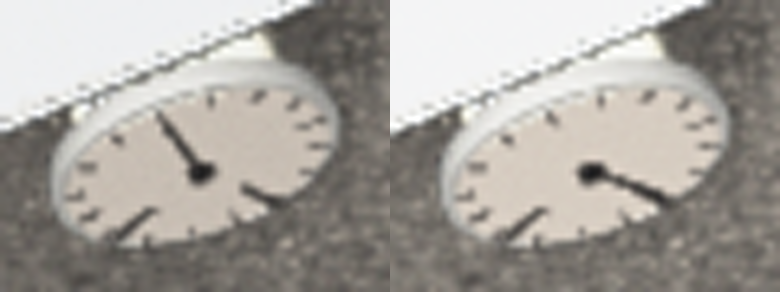

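The pointer now covers the first thick mark (about 2.8), which is too marginal. One more carton adds 0.6 to 1.2, so it can't overshoot 4.2. I'm fetching a fourth.

>>> send_rows(steps=[0.003, -0.035, 0, 0, 0, -0.03, 0.006, -0.07, 0, 0, 0, -0.06, 0.009, -0.1, 0, 0, 0, -0.07, 0.009, -0.104, 0, 0, 0, -0.07, 0.009, -0.104, 0, 0, 0, -0.07])

```text
t: 16.52
eef_pos: [0.4994, -0.105, 0.2397]
eef_rot: [[-0.316, 0.949, -0.001], [0.949, 0.316, 0.0], [0.0, -0.001, -1.0]]
contact_force: [-0.3, -0.2, 0.1]
gripper_width: 0.0687
gripper_force: 0.0
```

>>> send_rows(steps=[0, 0, -0.04, 0, 0, 0, 0, 0, -0.08, 0, 0, 0, 0, 0, -0.12, 0, 0, 0, 0, 0, -0.15, 0, 0, 0, 0, 0, -0.175, 0, 0, 0, 0, 0, -0.19, 0, 0, 0, 0, 0, -0.198, 0, 0, 0, 0, 0, -0.198, 0, 0, 0])

```text
t: 17.18
eef_pos: [0.4988, -0.1026, 0.041]
eef_rot: [[-0.319, 0.948, -0.003], [0.948, 0.319, 0.001], [0.002, -0.002, -1.0]]
contact_force: [-0.6, -0.3, -0.1]
gripper_width: 0.0683
gripper_force: 0.0
```

>>> send_rows(steps=[0, 0, 0, 0, 0, 0, 0, 0, 0, 0, 0, 0, 0, 0, 0, 0, 0, 0, 0, 0, 0, 0, 0, 0, 0, 0, 0, 0, 0, 0, 0, 0, 0, 0, 0, 0], claw=-1)

```text
t: 17.68
eef_pos: [0.5004, -0.1039, 0.0436]
eef_rot: [[-0.318, 0.948, 0.002], [0.948, 0.318, -0.001], [-0.001, 0.002, -1.0]]
contact_force: [-0.2, 1.9, 7.2]
gripper_width: 0.038
gripper_force: 60.7
```

>>> send_rows(steps=[0, 0, 0.02, 0, 0, 0, 0, 0, 0.05, 0, 0, 0, 0, 0, 0.09, 0, 0, 0, 0, 0, 0.13, 0, 0, 0, 0, 0, 0.17, 0, 0, 0, 0, 0, 0.198, 0, 0, 0, 0, 0, 0.198, 0, 0, 0])

```text
t: 18.27
eef_pos: [0.5018, -0.1045, 0.2468]
eef_rot: [[-0.318, 0.948, 0.01], [0.948, 0.318, -0.003], [-0.006, 0.009, -1.0]]
contact_force: [0.2, -0.3, -0.7]
gripper_width: 0.0378
gripper_force: 60.3
```

>>> send_rows(steps=[0.002, 0.03, 0, 0, 0, 0.03, 0.005, 0.07, 0, 0, 0, 0.06, 0.008, 0.11, 0, 0, 0, 0.07, 0.01, 0.15, 0, 0, 0, 0.07, 0.012, 0.19, 0, 0, 0, 0.07, 0.014, 0.23, 0, 0, 0, 0.07])

```text
t: 18.77
eef_pos: [0.513, 0.128, 0.2402]
eef_rot: [[-0.384, 0.923, 0.0], [0.923, 0.384, 0.0], [-0.0, 0.0, -1.0]]
contact_force: [0.8, -0.7, -0.8]
gripper_width: 0.0376
gripper_force: 60.3
```

>>> send_rows(steps=[0.002, 0.04, 0, 0, 0, 0, 0.004, 0.08, 0, 0, 0, 0, 0.006, 0.12, 0, 0, 0, 0, 0.008, 0.155, 0, 0, 0, 0, 0.01, 0.178, 0, 0, 0, 0, 0.01, 0.185, 0, 0, 0, 0, 0.01, 0.185, 0, 0, 0, 0])

```text
t: 19.35
eef_pos: [0.5231, 0.3123, 0.2397]
eef_rot: [[-0.386, 0.923, -0.001], [0.923, 0.386, -0.0], [-0.0, -0.001, -1.0]]
contact_force: [0.2, -0.2, -0.9]
gripper_width: 0.0379
gripper_force: 60.3
```

>>> send_rows(steps=[0, 0, -0.03, 0, 0, 0, 0, 0, -0.06, 0, 0, 0, 0, 0, -0.085, 0, 0, 0, 0, 0, -0.105, 0, 0, 0, 0, 0, -0.119, 0, 0, 0, 0, 0, -0.126, 0, 0, 0, 0, 0, -0.129, 0, 0, 0, 0, 0, -0.129, 0, 0, 0])

```text
t: 20.02
eef_pos: [0.5237, 0.3103, 0.1114]
eef_rot: [[-0.383, 0.924, -0.0], [0.924, 0.383, -0.0], [-0.0, -0.0, -1.0]]
contact_force: [-0.1, 0.2, 1.1]
gripper_width: 0.0375
gripper_force: 60.6
```

>>> send_rows(steps=[0, 0, 0, 0, 0, 0, 0, 0, 0, 0, 0, 0, 0, 0, 0, 0, 0, 0, 0, 0, 0, 0, 0, 0], claw=0.2)

```text
t: 20.35
eef_pos: [0.5238, 0.3113, 0.1119]
eef_rot: [[-0.384, 0.923, 0.001], [0.923, 0.384, 0.0], [0.0, 0.001, -1.0]]
contact_force: [0.2, 0.1, 0.2]
gripper_width: 0.0514
gripper_force: 0.0
```

>>> send_rows(steps=[0, 0, 0.03, 0, 0, 0, 0, 0, 0.06, 0, 0, 0, 0, 0, 0.1, 0, 0, 0, 0, 0, 0.129, 0, 0, 0])

```text
t: 20.68
eef_pos: [0.5239, 0.3114, 0.2436]
eef_rot: [[-0.384, 0.923, 0.002], [0.923, 0.384, 0.001], [0.0, 0.002, -1.0]]
contact_force: [0.2, -0.1, -0.4]
gripper_width: 0.0514
gripper_force: 0.0
```

>>> send_rows(steps=[-0.006, -0.035, 0, 0, 0, 0, -0.012, -0.07, 0, 0, 0, 0, -0.018, -0.105, 0, 0, 0, 0, -0.024, -0.14, 0, 0, 0, 0, -0.03, -0.175, 0, 0, 0, 0, -0.036, -0.21, 0, 0, 0, 0, -0.042, -0.245, 0, 0, 0, 0, -0.048, -0.28, 0, 0, 0, 0, -0.05, -0.3, 0, 0, 0, 0, -0.05, -0.3, 0, 0, 0, 0], claw=0.6)

```text
t: 21.52
eef_pos: [0.4733, 0.0082, 0.2408]
eef_rot: [[-0.381, 0.925, 0.001], [0.925, 0.381, -0.001], [-0.001, 0.0, -1.0]]
contact_force: [1.0, 1.1, -0.1]
gripper_width: 0.0689
gripper_force: 0.0
```

Run:
```python
from h import *
st(); c=optics.camera("top");show(cartons(c,(250,190,450,280)))
c=optics.camera("top")["color"]
o=np.zeros((400,800,3),np.uint8);a=cv2.resize(c[235:280,195:255],None,fx=7,fy=7,interpolation=cv2.INTER_CUBIC);o[:a.shape[0],:a.shape[1]]=a
b=cv2.resize(c[145:270,145:255],None,fx=3,fy=3,interpolation=cv2.INTER_CUBIC);o[:b.shape[0],440:440+b.shape[1]]=b
cv2.imwrite("pics/d3.png",o)
```

```text
t 21.52 pos [0.4733 0.0082 0.2408] yawY 22.4 down -1.000 w 0.0689 F [ 1.   1.1 -0.1] gf 0
x 0.494 y -0.213 yaw38 59  size 34 55  r 0.538
x 0.393 y -0.255 yaw38 -45  size 55 34  r 0.469
```

View pics/d3.png

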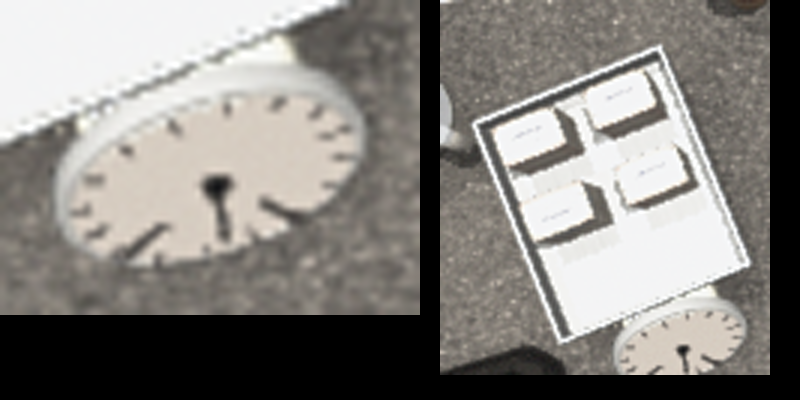

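The pointer rests clearly between the marks (tip at 223,238 in the crop, marks at 150,240 and 280,210), and four cartons stand in the tray. One remaining carton was not detected, so I'll look.

Run:
```python
from h import *
c=optics.camera("top");show(cartons(c,(250,100,520,340)))
cv2.imwrite("pics/t5.png",cv2.resize(c["color"][120:320,250:500],None,fx=3,fy=3,interpolation=cv2.INTER_CUBIC))
```

```text
x 0.646 y -0.000 yaw38 2  size 111 348  r 0.646
x 0.494 y -0.213 yaw38 58  size 35 55  r 0.538
x 0.241 y -0.245 yaw38 -75  size 68 65  r 0.343
x 0.393 y -0.255 yaw38 -45  size 55 34  r 0.469
x 0.501 y -0.347 yaw38 -75  size 279 10  r 0.610
x 0.223 y -0.376 yaw38 -75  size 172 8  r 0.437
x 0.231 y -0.422 yaw38 -75  size 248 5  r 0.481
```

View pics/t5.png

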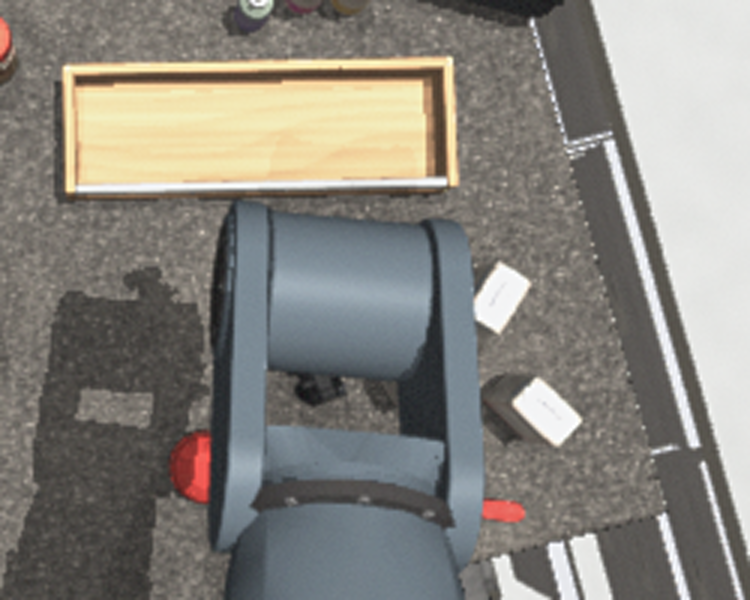

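The arm hides the third leftover. I'll fetch the visible one at (0.494, -0.213) first and set it in the rack.

>>> send_rows(steps=[0.003, -0.035, 0, 0, 0, 0.1, 0.007, -0.07, 0, 0, 0, 0.2, 0.01, -0.11, 0, 0, 0, 0.3, 0.014, -0.15, 0, 0, 0, 0.4, 0.017, -0.19, 0, 0, 0, 0.5, 0.0205, -0.22, 0, 0, 0, 0.611, 0.0205, -0.224, 0, 0, 0, 0.611])

```text
t: 22.25
eef_pos: [0.4949, -0.2159, 0.2401]
eef_rot: [[-0.848, 0.531, 0.001], [0.531, 0.848, -0.001], [-0.001, -0.001, -1.0]]
contact_force: [-0.8, 0.8, 0.5]
gripper_width: 0.0685
gripper_force: 0.0
```

>>> send_rows(steps=[0, 0, -0.04, 0, 0, 0, 0, 0, -0.08, 0, 0, 0, 0, 0, -0.12, 0, 0, 0, 0, 0, -0.15, 0, 0, 0, 0, 0, -0.175, 0, 0, 0, 0, 0, -0.19, 0, 0, 0, 0, 0, -0.198, 0, 0, 0, 0, 0, -0.198, 0, 0, 0])

```text
t: 22.92
eef_pos: [0.4939, -0.2115, 0.0409]
eef_rot: [[-0.845, 0.535, -0.002], [0.535, 0.845, 0.001], [0.003, -0.0, -1.0]]
contact_force: [0.1, 0.2, -0.0]
gripper_width: 0.0688
gripper_force: 0.0
```

>>> send_rows(steps=[0, 0, 0, 0, 0, 0, 0, 0, 0, 0, 0, 0, 0, 0, 0, 0, 0, 0, 0, 0, 0, 0, 0, 0, 0, 0, 0, 0, 0, 0, 0, 0, 0, 0, 0, 0], claw=-1)

```text
t: 23.42
eef_pos: [0.495, -0.2131, 0.0437]
eef_rot: [[-0.844, 0.536, 0.002], [0.536, 0.844, -0.001], [-0.003, 0.0, -1.0]]
contact_force: [0.9, 2.3, 6.8]
gripper_width: 0.0378
gripper_force: 60.7
```

>>> send_rows(steps=[0, 0, 0.02, 0, 0, 0, 0, 0, 0.05, 0, 0, 0, 0, 0, 0.09, 0, 0, 0, 0, 0, 0.13, 0, 0, 0, 0, 0, 0.17, 0, 0, 0, 0, 0, 0.198, 0, 0, 0, 0, 0, 0.198, 0, 0, 0])

```text
t: 24.0
eef_pos: [0.4961, -0.2139, 0.2469]
eef_rot: [[-0.844, 0.536, 0.009], [0.536, 0.844, -0.005], [-0.01, 0.001, -1.0]]
contact_force: [1.2, -1.0, -1.4]
gripper_width: 0.0376
gripper_force: 60.5
```

>>> send_rows(steps=[0.025, 0.018, 0, 0, 0, 0.1, 0.055, 0.038, 0, 0, 0, 0.2, 0.085, 0.06, 0, 0, 0, 0.3, 0.115, 0.08, 0, 0, 0, 0.4, 0.14, 0.097, 0, 0, 0, 0.5, 0.155, 0.107, 0, 0, 0, 0.593, 0.157, 0.109, 0, 0, 0, 0.593, 0.157, 0.109, 0, 0, 0, 0.593])

```text
t: 24.67
eef_pos: [0.6511, -0.1031, 0.2393]
eef_rot: [[-1.0, -0.027, -0.001], [-0.027, 1.0, 0.0], [0.001, 0.0, -1.0]]
contact_force: [0.7, -0.8, -2.0]
gripper_width: 0.0378
gripper_force: 60.7
```

Run:
```python
from h import *
st(); c=optics.camera("top");show(cartons(c,(250,190,450,290)));cv2.imwrite("pics/t6.png",c["color"])
```

```text
t 24.67 pos [ 0.6511 -0.1031  0.2393] yawY 91.5 down -1.000 w 0.0378 F [ 0.7 -0.8 -2. ] gf 61
x 0.327 y -0.042 yaw38 1  size 42 58  r 0.330
```

>>> send_rows(steps=[0, 0, -0.04, 0, 0, 0, 0, 0, -0.08, 0, 0, 0, 0, 0, -0.12, 0, 0, 0, 0, 0, -0.15, 0, 0, 0, 0, 0, -0.17, 0, 0, 0, 0, 0, -0.18, 0, 0, 0, 0, 0, -0.185, 0, 0, 0, 0, 0, -0.185, 0, 0, 0])

```text
t: 25.38
eef_pos: [0.6506, -0.1047, 0.0565]
eef_rot: [[-1.0, -0.025, -0.0], [-0.025, 1.0, -0.0], [0.0, -0.0, -1.0]]
contact_force: [-0.5, 0.0, -1.4]
gripper_width: 0.0372
gripper_force: 60.7
```

>>> send_rows(steps=[0, 0, 0, 0, 0, 0, 0, 0, 0, 0, 0, 0, 0, 0, 0, 0, 0, 0, 0, 0, 0, 0, 0, 0], claw=0.2)

```text
t: 25.72
eef_pos: [0.6514, -0.1041, 0.056]
eef_rot: [[-1.0, -0.027, 0.001], [-0.027, 1.0, -0.0], [-0.001, -0.0, -1.0]]
contact_force: [-0.2, 0.3, -1.0]
gripper_width: 0.0512
gripper_force: 0.0
```

>>> send_rows(steps=[0, 0, 0.03, 0, 0, 0, 0, 0, 0.07, 0, 0, 0, 0, 0, 0.11, 0, 0, 0, 0, 0, 0.15, 0, 0, 0, 0, 0, 0.185, 0, 0, 0])

```text
t: 26.13
eef_pos: [0.6512, -0.1039, 0.2435]
eef_rot: [[-1.0, -0.027, 0.002], [-0.027, 1.0, -0.0], [-0.002, -0.0, -1.0]]
contact_force: [-0.3, 0.2, 0.0]
gripper_width: 0.0516
gripper_force: 0.0
```

>>> send_rows(steps=[-0.017, 0.034, 0, 0, 0, -0.12, -0.034, 0.068, 0, 0, 0, -0.24, -0.051, 0.102, 0, 0, 0, -0.36, -0.068, 0.136, 0, 0, 0, -0.48, -0.085, 0.17, 0, 0, 0, -0.6, -0.1, 0.204, 0, 0, 0, -0.72, -0.1, 0.204, 0, 0, 0, -0.84, -0.1, 0.204, 0, 0, 0, -0.96, -0.1, 0.204, 0, 0, 0, -1.047], claw=0.6)

```text
t: 26.88
eef_pos: [0.5509, 0.1009, 0.2407]
eef_rot: [[-0.519, 0.855, 0.001], [0.855, 0.519, 0.0], [-0.0, 0.001, -1.0]]
contact_force: [-0.1, -1.0, -0.4]
gripper_width: 0.068
gripper_force: 0.0
```

Run:
```python
from h import *
st(); c=optics.camera("top");show(cartons(c,(250,120,500,300)));cv2.imwrite("pics/t7.png",cv2.resize(c["color"][120:320,250:500],None,fx=3,fy=3,interpolation=cv2.INTER_CUBIC))
```

```text
t 26.88 pos [0.5509 0.1009 0.2407] yawY 31.3 down -1.000 w 0.0680 F [-0.1 -1.  -0.4] gf 0
x 0.649 y -0.099 yaw38 2  size 111 149  r 0.657
x 0.419 y -0.158 yaw38 32  size 34 55  r 0.447
x 0.393 y -0.255 yaw38 -45  size 55 34  r 0.469
x 0.501 y -0.347 yaw38 -75  size 279 10  r 0.610
```

View pics/t7.png

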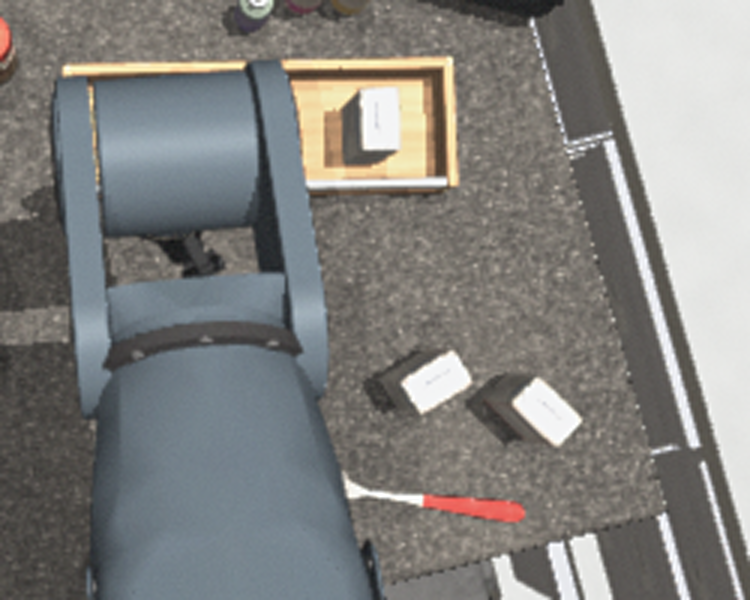

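The picture shows one carton standing in the rack (top at 379,118 in the crop) and two left, at (437,380) and (546,412), in their earlier places.

>>> send_rows(steps=[-0.018, -0.035, 0, 0, 0, 0, -0.036, -0.07, 0, 0, 0, 0, -0.054, -0.105, 0, 0, 0, 0, -0.072, -0.14, 0, 0, 0, 0, -0.09, -0.175, 0, 0, 0, 0, -0.108, -0.21, 0, 0, 0, 0, -0.124, -0.242, 0, 0, 0, 0, -0.1315, -0.258, 0, 0, 0, 0, -0.1315, -0.258, 0, 0, 0, 0])

```text
t: 27.68
eef_pos: [0.4183, -0.1605, 0.2406]
eef_rot: [[-0.523, 0.853, 0.0], [0.853, 0.523, -0.001], [-0.001, -0.0, -1.0]]
contact_force: [0.4, -0.2, -0.6]
gripper_width: 0.0686
gripper_force: 0.0
```

>>> send_rows(steps=[0, 0, -0.04, 0, 0, 0, 0, 0, -0.08, 0, 0, 0, 0, 0, -0.12, 0, 0, 0, 0, 0, -0.15, 0, 0, 0, 0, 0, -0.175, 0, 0, 0, 0, 0, -0.19, 0, 0, 0, 0, 0, -0.198, 0, 0, 0, 0, 0, -0.198, 0, 0, 0])

```text
t: 28.35
eef_pos: [0.4192, -0.1573, 0.0412]
eef_rot: [[-0.525, 0.851, -0.002], [0.851, 0.525, 0.001], [0.002, -0.001, -1.0]]
contact_force: [-0.4, 1.0, 0.2]
gripper_width: 0.0685
gripper_force: 0.0
```

>>> send_rows(steps=[0, 0, 0, 0, 0, 0, 0, 0, 0, 0, 0, 0, 0, 0, 0, 0, 0, 0, 0, 0, 0, 0, 0, 0, 0, 0, 0, 0, 0, 0, 0, 0, 0, 0, 0, 0], claw=-1)

```text
t: 28.85
eef_pos: [0.4203, -0.1581, 0.0435]
eef_rot: [[-0.524, 0.852, 0.002], [0.852, 0.524, -0.001], [-0.002, 0.001, -1.0]]
contact_force: [-1.2, 1.2, 7.9]
gripper_width: 0.0381
gripper_force: 59.9
```

>>> send_rows(steps=[0, 0, 0.02, 0, 0, 0, 0, 0, 0.05, 0, 0, 0, 0, 0, 0.09, 0, 0, 0, 0, 0, 0.13, 0, 0, 0, 0, 0, 0.17, 0, 0, 0, 0, 0, 0.198, 0, 0, 0, 0, 0, 0.198, 0, 0, 0])

```text
t: 29.43
eef_pos: [0.4216, -0.1588, 0.2464]
eef_rot: [[-0.524, 0.852, 0.009], [0.852, 0.524, -0.005], [-0.009, 0.005, -1.0]]
contact_force: [0.6, -0.7, -0.7]
gripper_width: 0.0373
gripper_force: 60.9
```

>>> send_rows(steps=[0.025, 0.017, 0, 0, 0, -0.08, 0.055, 0.037, 0, 0, 0, -0.16, 0.085, 0.057, 0, 0, 0, -0.24, 0.115, 0.077, 0, 0, 0, -0.32, 0.145, 0.097, 0, 0, 0, -0.4, 0.175, 0.117, 0, 0, 0, -0.48, 0.205, 0.138, 0, 0, 0, -0.524, 0.225, 0.152, 0, 0, 0, -0.524, 0.2285, 0.154, 0, 0, 0, -0.524, 0.2285, 0.154, 0, 0, 0, -0.524])

```text
t: 30.27
eef_pos: [0.6483, -0.003, 0.2392]
eef_rot: [[-0.029, 1.0, -0.001], [1.0, 0.029, 0.0], [0.0, -0.001, -1.0]]
contact_force: [-0.8, -0.6, -2.0]
gripper_width: 0.037
gripper_force: 61.3
```

>>> send_rows(steps=[0, 0, -0.04, 0, 0, 0, 0, 0, -0.08, 0, 0, 0, 0, 0, -0.12, 0, 0, 0, 0, 0, -0.15, 0, 0, 0, 0, 0, -0.17, 0, 0, 0, 0, 0, -0.18, 0, 0, 0, 0, 0, -0.185, 0, 0, 0, 0, 0, -0.185, 0, 0, 0])

```text
t: 30.93
eef_pos: [0.6475, -0.0045, 0.0564]
eef_rot: [[-0.027, 1.0, -0.001], [1.0, 0.027, -0.0], [-0.0, -0.001, -1.0]]
contact_force: [-1.1, 0.5, -0.5]
gripper_width: 0.0381
gripper_force: 61.3
```

>>> send_rows(steps=[0, 0, 0, 0, 0, 0, 0, 0, 0, 0, 0, 0, 0, 0, 0, 0, 0, 0, 0, 0, 0, 0, 0, 0], claw=0.2)

```text
t: 31.27
eef_pos: [0.6484, -0.004, 0.056]
eef_rot: [[-0.027, 1.0, 0.001], [1.0, 0.027, -0.0], [-0.0, 0.001, -1.0]]
contact_force: [-0.1, -0.9, -0.7]
gripper_width: 0.0515
gripper_force: 0.0
```

>>> send_rows(steps=[0, 0, 0.03, 0, 0, 0, 0, 0, 0.07, 0, 0, 0, 0, 0, 0.11, 0, 0, 0, 0, 0, 0.15, 0, 0, 0, 0, 0, 0.185, 0, 0, 0])

```text
t: 31.68
eef_pos: [0.6482, -0.0039, 0.2435]
eef_rot: [[-0.027, 1.0, 0.002], [1.0, 0.027, -0.0], [-0.0, 0.002, -1.0]]
contact_force: [0.7, 0.2, -0.2]
gripper_width: 0.0514
gripper_force: 0.0
```

Run:
```python
from h import *
st(); c=optics.camera("top");show(cartons(c,(250,190,500,300)))
```

```text
t 31.68 pos [ 0.6482 -0.0039  0.2435] yawY 1.6 down -1.000 w 0.0514 F [ 0.7  0.2 -0.2] gf 0
x 0.393 y -0.255 yaw38 -45  size 55 34  r 0.469
x 0.500 y -0.347 yaw38 -75  size 278 10  r 0.609
```

>>> send_rows(steps=[-0.027, -0.027, 0, 0, 0, -0.09, -0.054, -0.054, 0, 0, 0, -0.18, -0.081, -0.081, 0, 0, 0, -0.27, -0.108, -0.108, 0, 0, 0, -0.36, -0.135, -0.135, 0, 0, 0, -0.45, -0.162, -0.162, 0, 0, 0, -0.54, -0.189, -0.189, 0, 0, 0, -0.64, -0.216, -0.216, 0, 0, 0, -0.74, -0.243, -0.24, 0, 0, 0, -0.82, -0.2545, -0.251, 0, 0, 0, -0.82], claw=0.6)

```text
t: 32.57
eef_pos: [0.391, -0.2567, 0.2404]
eef_rot: [[0.717, 0.697, -0.0], [0.697, -0.717, -0.001], [-0.001, 0.0, -1.0]]
contact_force: [0.2, 0.7, 0.1]
gripper_width: 0.0682
gripper_force: 0.0
```

>>> send_rows(steps=[0, 0, -0.04, 0, 0, 0, 0, 0, -0.08, 0, 0, 0, 0, 0, -0.12, 0, 0, 0, 0, 0, -0.15, 0, 0, 0, 0, 0, -0.175, 0, 0, 0, 0, 0, -0.19, 0, 0, 0, 0, 0, -0.198, 0, 0, 0, 0, 0, -0.198, 0, 0, 0])

```text
t: 33.23
eef_pos: [0.393, -0.2544, 0.0411]
eef_rot: [[0.712, 0.702, -0.002], [0.702, -0.712, 0.001], [-0.0, -0.002, -1.0]]
contact_force: [0.2, -0.8, -0.3]
gripper_width: 0.0684
gripper_force: 0.0
```

>>> send_rows(steps=[0, 0, 0, 0, 0, 0, 0, 0, 0, 0, 0, 0, 0, 0, 0, 0, 0, 0, 0, 0, 0, 0, 0, 0, 0, 0, 0, 0, 0, 0, 0, 0, 0, 0, 0, 0], claw=-1)

```text
t: 33.73
eef_pos: [0.3942, -0.2553, 0.0436]
eef_rot: [[0.712, 0.702, 0.002], [0.702, -0.712, -0.001], [0.0, 0.002, -1.0]]
contact_force: [-0.8, 0.9, 6.1]
gripper_width: 0.0374
gripper_force: 59.9
```

>>> send_rows(steps=[0, 0, 0.02, 0, 0, 0, 0, 0, 0.05, 0, 0, 0, 0, 0, 0.09, 0, 0, 0, 0, 0, 0.13, 0, 0, 0, 0, 0, 0.17, 0, 0, 0, 0, 0, 0.198, 0, 0, 0, 0, 0, 0.198, 0, 0, 0])

```text
t: 34.32
eef_pos: [0.3954, -0.2562, 0.2467]
eef_rot: [[0.712, 0.702, 0.008], [0.702, -0.712, -0.007], [0.001, 0.011, -1.0]]
contact_force: [-0.4, -0.1, -0.4]
gripper_width: 0.0376
gripper_force: 59.9
```

>>> send_rows(steps=[0.02, 0.028, 0, 0, 0, 0.1, 0.042, 0.059, 0, 0, 0, 0.2, 0.064, 0.09, 0, 0, 0, 0.3, 0.087, 0.121, 0, 0, 0, 0.4, 0.109, 0.152, 0, 0, 0, 0.5, 0.131, 0.183, 0, 0, 0, 0.6])

```text
t: 34.82
eef_pos: [0.5252, -0.07, 0.2403]
eef_rot: [[0.187, 0.982, 0.0], [0.982, -0.187, -0.0], [-0.0, 0.0, -1.0]]
contact_force: [0.3, -0.0, -0.3]
gripper_width: 0.0376
gripper_force: 59.7
```

>>> send_rows(steps=[0.022, 0.031, 0, 0, 0, 0.1, 0.045, 0.062, 0, 0, 0, 0.2, 0.067, 0.093, 0, 0, 0, 0.22, 0.09, 0.125, 0, 0, 0, 0.22, 0.11, 0.154, 0, 0, 0, 0.22, 0.1205, 0.168, 0, 0, 0, 0.22, 0.1205, 0.168, 0, 0, 0, 0.22])

```text
t: 35.4
eef_pos: [0.6461, 0.0993, 0.2394]
eef_rot: [[-0.03, 1.0, -0.0], [1.0, 0.03, 0.001], [0.001, 0.0, -1.0]]
contact_force: [0.1, -0.0, -0.8]
gripper_width: 0.0378
gripper_force: 59.9
```

Then I'll retreat towards −y and in, away from the tray and rack.

>>> send_rows(steps=[0, 0, -0.04, 0, 0, 0, 0, 0, -0.08, 0, 0, 0, 0, 0, -0.12, 0, 0, 0, 0, 0, -0.15, 0, 0, 0, 0, 0, -0.17, 0, 0, 0, 0, 0, -0.18, 0, 0, 0, 0, 0, -0.185, 0, 0, 0, 0, 0, -0.185, 0, 0, 0])

```text
t: 36.07
eef_pos: [0.6448, 0.0957, 0.0563]
eef_rot: [[-0.027, 1.0, -0.001], [1.0, 0.027, -0.0], [-0.0, -0.001, -1.0]]
contact_force: [-0.3, -0.1, -0.1]
gripper_width: 0.0379
gripper_force: 60.0
```

>>> send_rows(steps=[0, 0, 0, 0, 0, 0, 0, 0, 0, 0, 0, 0, 0, 0, 0, 0, 0, 0, 0, 0, 0, 0, 0, 0], claw=0.2)

```text
t: 36.4
eef_pos: [0.6453, 0.0961, 0.0558]
eef_rot: [[-0.027, 1.0, 0.001], [1.0, 0.027, 0.0], [0.0, 0.001, -1.0]]
contact_force: [-0.1, -0.2, -0.2]
gripper_width: 0.0512
gripper_force: 0.0
```

>>> send_rows(steps=[0, 0, 0.03, 0, 0, 0, 0, 0, 0.07, 0, 0, 0, 0, 0, 0.11, 0, 0, 0, 0, 0, 0.15, 0, 0, 0, 0, 0, 0.185, 0, 0, 0])

```text
t: 36.82
eef_pos: [0.6452, 0.0961, 0.2434]
eef_rot: [[-0.027, 1.0, 0.002], [1.0, 0.027, 0.0], [0.0, 0.002, -1.0]]
contact_force: [1.5, -0.4, -0.0]
gripper_width: 0.0511
gripper_force: 0.0
```

>>> send_rows(steps=[-0.025, -0.03, 0, 0, 0, 0, -0.05, -0.06, 0, 0, 0, 0, -0.075, -0.09, 0, 0, 0, 0, -0.1, -0.12, 0, 0, 0, 0, -0.125, -0.15, 0, 0, 0, 0, -0.15, -0.18, 0, 0, 0, 0, -0.175, -0.21, 0, 0, 0, 0, -0.2, -0.24, 0, 0, 0, 0, -0.22, -0.26, 0, 0, 0, 0, -0.22, -0.26, 0, 0, 0, 0])

```text
t: 37.65
eef_pos: [0.4224, -0.1664, 0.2406]
eef_rot: [[-0.024, 1.0, -0.0], [1.0, 0.024, -0.001], [-0.001, -0.0, -1.0]]
contact_force: [-0.4, -0.5, -0.1]
gripper_width: 0.0511
gripper_force: 0.0
```

Run:
```python
from h import *
st(); c=optics.camera("top")["color"]
o=np.zeros((600,800,3),np.uint8);a=cv2.resize(c[115:300,60:440],None,fx=2.1,fy=2.1,interpolation=cv2.INTER_CUBIC);o[:a.shape[0],:a.shape[1]]=a
b=cv2.resize(c[237:278,197:253],None,fx=5,fy=5,interpolation=cv2.INTER_CUBIC);o[390:390+b.shape[0],:b.shape[1]]=b
cv2.imwrite("pics/fin.png",o)
```

```text
t 37.65 pos [ 0.4224 -0.1664  0.2406] yawY 1.4 down -1.000 w 0.0511 F [-0.4 -0.5 -0.1] gf 0
```

View pics/fin.png

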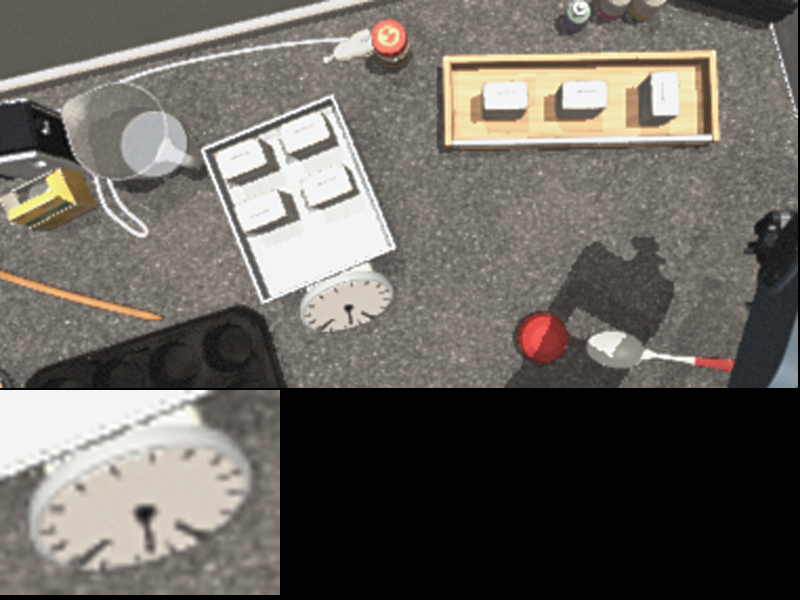

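The final picture shows four cartons standing in the tray and three in the rack at (505,98), (584,97) and (664,95). The pointer rests between the thick marks, the jug hasn't moved, and no cartons are left on the worktop.

```bash
python3 -c "
from cell import robot
print(robot.sign_off())"
```

```text
the job is handed in; nothing more can be done
None
```

The job is handed in: four cartons stand in the scale's tray with the pointer resting between the two thick marks, the other three stand on the rack's floor behind the rail, and the jug was not moved.

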